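# Sort the mixed parts into their holders beside the assembly fixture

## Task

Sort the mixed handful on the bench into its holders for the next assembly: stand one turned metal cup, foot down, in each of the two bores of the rack, lay the moulded cover flat and lengthwise in the nest between its end stops, and stand the threadlocker bottle upright in the single-bore stand. Everything must sit right down in its holder, let go; leave the tape measure, the spanner and the grease tin where they are.

Things in the scene. Friction and masses are not known exactly. Their poses are not given: they have to be found in the camera images.
- cup_1_mid (a point): Centre, half-way up, of one of two identical loose turned aluminium cups standing upright, 43 mm tall, 75 g, z up: foot 24 mm in diameter, widening to a 36 mm flange 13 to 18.5 mm above the underside, above it a 27 mm body, open at the top. Grip it across the flange, the fingertips about 10 mm above its underside and no lower than 8 mm, to stay clear of the rack.
- cup_2_mid (a point): The same point of the other, identical cup. Either cup may go in either bore.
- cover_mid (a point): Centre, half-way up, of a light grey moulded plastic cover, a loose rounded box 52 mm (its x) by 88 mm (its y, the long side) by 24 mm tall (z up), lying flat. Grip it across the 52 mm sides. About 45 g.
- bottle_mid (a point): Point on the axis, half-way up (49 mm above its underside), of a small red threadlocker bottle with a white pointed cap, loose, standing upright: body 29 mm in diameter and 68 mm tall, cap 17 mm in diameter up to 98 mm. z points up along the bottle. Grip the body across its diameter, fingertips 28 to 45 mm above its underside. About 60 g.
- cup_rack: Rack for the cups, fixed: flat grey plastic block with two bores in a row, on an aluminium plate; 118 x 62 mm, top at 14 mm. Origin at its centre on the bench, x along the row, z up. Bores at x = +28 and -28 mm (y = 0): 35 mm wide, countersunk to 43 mm, flat floor 6 mm above the bench. A cup stands on its foot, flange just above the block. Fingers that close along y pass beside the other cup.
- cover_nest: Nest for the cover, fixed: aluminium plate 122 x 86 mm, 5 mm thick, with a grey plastic U-shaped stop at each end. Origin at its centre on the bench, x along its length, z up. Place between the stops: 100 (x) x 64 mm (y), edges bevelled 4 mm outwards; stops' top 15 mm above the bench; long sides open for the fingers over the middle 48 mm. The cover's long side lies along x, either way round.
- bottle_stand: The stand for the bottle: a grey plastic block with one deep bore on an aluminium plate, 70 x 70 mm over all, top at 28 mm, fixed on the bench. Origin at its centre on the bench, z up. The bore is in the middle, 38 mm wide, countersunk to 50 mm at the top, flat floor 7 mm above the bench (21 mm deep).
- tape_measure: A yellow and black tape measure standing on the bench, 36 x 80 x 62 mm, loose; origin under its middle. Not to be moved.
- spanner: An open-ended spanner lying flat near the left edge of the bench, 137 mm long (y), loose; origin under its middle. Not to be moved.
- grease_tin: A small round tin with a green lid, 69 mm in diameter, 28 mm tall, loose; origin under its middle. Not to be moved.

How it is judged (in metres and radians):
At the end, for the whole second after the job is handed in: A cup stands on each rack bore floor, upright within 10 degrees, centred within 8 mm; the cover lies flat on the nest's plate, centred within 11 mm, along it within 14 degrees; the bottle stands on its bore's floor, upright within 11 degrees, centred within 12 mm; all at rest (mm along each axis) (((x of cup_1_mid in the frame of cup_rack between 0.02 and 0.036 m and y of cup_1_mid in the frame of cup_rack between -0.008 and 0.008 m and z of cup_1_mid in the frame of cup_rack between 0.022 and 0.031 m and x of cup_2_mid in the frame of cup_rack between -0.036 and -0.02 m and y of cup_2_mid in the frame of cup_rack between -0.008 and 0.008 m and z of cup_2_mid in the frame of cup_rack between 0.022 and 0.031 m) or (x of cup_1_mid in the frame of cup_rack between -0.036 and -0.02 m and y of cup_1_mid in the frame of cup_rack between -0.008 and 0.008 m and z of cup_1_mid in the frame of cup_rack between 0.022 and 0.031 m and x of cup_2_mid in the frame of cup_rack between 0.02 and 0.036 m and y of cup_2_mid in the frame of cup_rack between -0.008 and 0.008 m and z of cup_2_mid in the frame of cup_rack between 0.022 and 0.031 m)) and angle between each of cup_1_mid, cup_2_mid's own z axis and vertical below 0.17 rad and x of cover_mid in the frame of cover_nest between -0.011 and 0.011 m and y of cover_mid in the frame of cover_nest between -0.011 and 0.011 m and z of cover_mid in the frame of cover_nest between 0.012 and 0.021 m and angle between cover_mid's own z axis and vertical below 0.12 rad and angle between the y axis of cover_mid and the x axis of cover_nest, either way round below 0.25 rad and x of bottle_mid in the frame of bottle_stand between -0.012 and 0.012 m and y of bottle_mid in the frame of bottle_stand between -0.012 and 0.012 m and z of bottle_mid in the frame of bottle_stand between 0.05 and 0.061 m and angle between bottle_mid's own z axis and vertical below 0.2 rad and linear speed of each of cup_1, cup_2, cover, bottle below 0.02 m/s); the robot touches nothing.
It fails at once if the tape measure, the spanner or the grease tin is moved by more than 30 mm (distance of any of tape_measure, spanner, grease_tin from where it was at the start of the episode above 0.03 m).
It also fails if it takes over 91 s, if anything falls off the work surface, if the arm or the gripper's body presses on something with over 40 N, if the wrist force passes 120 N, or if a joint passes its speed limit or range.

## Robot

A 6-joint arm with a two-finger parallel gripper is mounted at the origin on a cart in front of the work surface, level with it; the furniture and walls round the work are solid. World frame = base frame: x ahead of the robot, y to its left, z up, the work surface at z = 0. Lengths are in m, angles in degrees, forces in N, time in s.
With the tool pointing down it reaches from about 0.3 to 0.75 m from the base axis. Payload 8.5 kg.
Tool frame: the origin (TCP) lies midway between the tips of the shut fingers; the grasp point (between the pads) lies 19 mm behind it; y points along the fingers, x is the direction in which the jaws open and shut, and the axes are right-handed (so a half turn about y gives the same grasp; the last joint's range is limited). The gripper opens to 85 mm and grips with 20 to 120 N. Pads are 22 mm wide; open, the fingers measure 114 mm over their backs; the gripper's body (76 mm by 85 mm) begins 54 mm behind the grasp point. The pads swing forward as they close: fully open they stand 13 mm farther back than shut.
Start: joints at [52.237, 21.807, 74.336, -0, 83.858, -12.336], TCP at [0.236, 0.497, 0.231] pointing down, gripper open.
Joint ranges: [-178.18, 178.18], [-50.72, 133.34], [12.68, 142.11], [-81.47, 261.47], [9.98, 163.14], [-165.26, 165.26]. Speed limits (degrees/s): [136.94, 136.94, 180, 180, 180, 180].

## Interface

Orientations are given as a 3x3 rotation matrix whose columns are the frame's x, y, z axes.
In Python, from rig import env gives the robot as it stands.
- The arm moves only by the tool carry_out, never from a script. Its argument "plan" is a list of rows, each a list of 3 entries, a list of its own where there are three numbers: the shift along the tool's x, y, z in m, then the turn, a rotation vector about the tool's x, y, z in degrees, then the finger opening in m, from 0 to 0.0854. In form: [[[dx, dy, dz], [ax, ay, az], jaw], ...]. A call has 1 to 8 rows; each row shifts and turns the commanded pose from where the row before left it, along the tool's axes as they then stand; what a row does not reach is not made up. A row lasts 1/8 s, in which the tool goes at most 62.5 mm and 10.7 degrees, less where a joint would pass 70% of its speed; a pose out of reach is approached as far as the arm can. A call is refused whole if a number of a shift passes 0.0625 or a number of a turn 10.7, either way. A call with a gripper value outside its range is refused whole. The fingers move at their own pace and stop on an object; "force" is the grip in N (left out, the last holds). Time passes only in rows, so rows that do not move let the fingers close. It gives the time, the measured TCP pose, the force and the opening at its end, in the units of the state.
- env.observe(): the state, without advancing time (a new reading comes with each control period).
- env.get_image(name): name is "scene" or "top" or "wrist"; returns a dict with "image" (480x640x3 uint8, red, green, blue), "vfov" (degrees; the focal length in pixels is half the picture's height over the tangent of half this angle, whatever the lens; pixels are square), "cx", "cy" (the principal point, pixels), "rvec" (rotation vector, rad) and "tvec" (3), from world to camera coordinates, as OpenCV has them; the wrist camera has in their place "tool_from_camera" (4x4, takes a point from camera to tool coordinates, whose origin is the TCP and whose axes are the tool frame's). Camera axes: x right, y down, z forward; pixel columns grow to the right and rows downward; lengths in m; the calibration is good to about 2 mm. A picture is of the moment at which its call begins: read the wrist's pose just before it. There is no depth.
- env.close_job(): hands the job in, once; it reports no verdict.
Trained networks look in a picture, given as the dict that the camera call returned (one of the last four; its "shot" number tells which), for a name from the list of things; names that differ only in an ending like _2 or _b are one class to them, and where a whole thing is asked for, a point or a joint stands for the part that bears it (a point fixed in the world has none). Each returns a list of dicts, best first, with "conf" (0 to 1); they miss things now and then, are a little off and sometimes report something else, mostly with a low value. They report only what shows in the picture. A call takes as long as a camera call.
- env.outline_of(target, picture): "mask" (480x640 bool, what is visible of it) and "pixel" ([row, column] in pixels, amid what is visible of it).
The state is a dict: "time_s": time; "q": joint angles; "qvel": joint speeds; "joint_efforts": joint torques, N m; "position": TCP position; "tool_rot": TCP orientation; "ft_force": force on the tool from outside, world axes, zero at the start; "wrist_torque": the same for the moment, N m; "grip_width": finger opening in m.
Only numpy, scipy, OpenCV 4.12 (cv2) and the standard library are available. Lean on these libraries where they do the work, as an engineer would, in place of code of your own. Each camera call takes 0.05 s, during which the arm holds its last target.

## Working session

There is one attempt and no reset: what is moved stays moved. The work goes in short steps, Python scripts to look and compute and a tool call to move; the robot and the scene stay as the last step left them, time stands still between calls to the robot, and variables do not carry over. Pictures are saved under pics/ and viewed, and the job is handed in when it is done.

Besides the shell and the picture viewer there is one more tool, called by a JSON object that holds its "op" and its "data", one argument or row to a line. carry_out: Moves the arm, as the interface text tells. Its arguments: {"type":"object","properties":{"plan":{"type":"array","items":{"type":"array"}},"force":{"type":"number"}},"required":["plan"]}

```bash
ls; mkdir -p pics; python3 - <<'E'
from rig import env
import cv2
s=env.observe();print(s)
for n in ["scene","top","wrist"]:
    p=env.get_image(n);cv2.imwrite(f"pics/{n}0.png",p["image"][:,:,::-1])
    print(n,{k:v for k,v in p.items() if k!="image"})
E
```

```text
pics
{'time_s': 0.0, 'q': array([ 5.22363854e+01,  2.18404491e+01,  7.43855216e+01,  8.66513196e-04,
        8.38575199e+01, -1.23328265e+01]), 'qvel': array([ 0.07538129, -0.05331872, -0.1087775 ,  0.049532  , -0.06215925,
       -0.0245778 ]), 'joint_efforts': array([ 3.19399842e-04, -4.48465562e+01, -2.31275314e+01, -3.05060430e-04,
        4.81078896e-03,  2.89203498e-06]), 'position': array([0.23596899, 0.4964814 , 0.23071233]), 'tool_rot': array([[ 4.29421312e-01, -9.04275774e-04, -9.03103825e-01],
       [ 9.03103161e-01, -1.14276175e-03,  4.29422141e-01],
       [-1.42034854e-03, -9.99998938e-01,  3.25928061e-04]]), 'ft_force': array([0.20388471, 0.10390427, 0.26746899]), 'wrist_torque': array([-0.09388568,  0.03399326, -0.03880852]), 'grip_width': 0.08580540674083076}
scene {'vfov': 54.71525285917128, 'cx': 311.42472675546594, 'cy': 251.545407286867, 'rvec': array([ 0.99058556, -2.10007833,  1.36384879]), 'tvec': array([0.49921243, 0.19984678, 0.56205693]), 'shot': 1}
top {'vfov': 43.600155053017446, 'cx': 319.96474976022705, 'cy': 252.10100655764907, 'rvec': array([ 2.14065008, -2.15339492,  0.16538032]), 'tvec': array([0.18272434, 0.59434774, 0.93329465]), 'shot': 2}
wrist {'vfov': 69.4141324813612, 'cx': 316.57375092144247, 'cy': 238.49843730941598, 'tool_from_camera': array([[ 9.99999844e-01, -6.58903055e-05,  5.55043659e-04,
        -4.51473380e-04],
       [-5.52316997e-04, -2.68914052e-01,  9.63164019e-01,
        -1.42681874e-01],
       [ 8.57958679e-05, -9.63164175e-01, -2.68914046e-01,
         6.79429746e-02],
       [ 0.00000000e+00,  0.00000000e+00,  0.00000000e+00,
         1.00000000e+00]]), 'shot': 3}
```

View pics/top0.png

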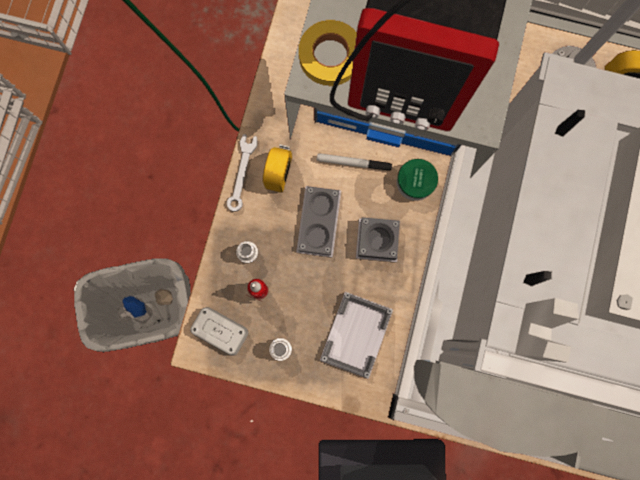

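View pics/scene0.png

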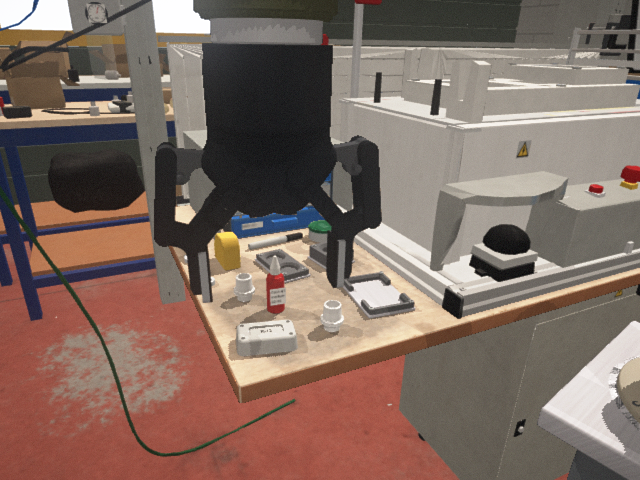

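View pics/wrist0.png

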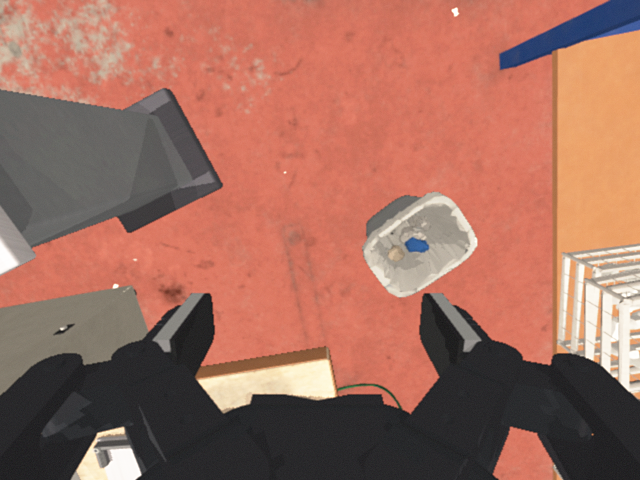

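```bash
cat > h.py <<'E'
import numpy as np,cv2
from scipy.optimize import minimize
from rig import env
def cam(p,st=None):
    f=240/np.tan(np.radians(p["vfov"]/2))
    K=np.array([[f,0,p["cx"]],[0,f,p["cy"]],[0,0,1.]])
    if "rvec" in p: return K,cv2.Rodrigues(p["rvec"])[0],np.array(p["tvec"])
    T=p["tool_from_camera"];Rw=st["tool_rot"]@T[:3,:3];t=st["tool_rot"]@T[:3,3]+st["position"]
    return K,Rw.T,-Rw.T@t
def proj(c,X):
    K,R,t=c;Y=np.atleast_2d(X)@R.T+t;u=Y@K.T;return u[:,:2]/u[:,2:]
def back(c,uv,z):
    K,R,t=c;d=R.T@np.linalg.solve(K,[uv[0],uv[1],1]);o=-R.T@t
    return o+d*(z-o[2])/d[2]
a=np.linspace(0,2*np.pi,40,endpoint=False)
def ring(r,z):return np.c_[r*np.cos(a),r*np.sin(a),0*a+z]
def box(x,y,z0,z1,cx=0,cy=0):
    return np.array([[cx+i*x/2,cy+j*y/2,k] for i in(-1,1) for j in(-1,1) for k in(z0,z1)])
def cone(*l):return [np.r_[ring(r,z),ring(R,Z)] for (r,z),(R,Z) in zip(l[:-1],l[1:])]
M={"cup_1_mid":cone((.012,0),(.012,.011),(.018,.013),(.018,.0185),(.0135,.0185),(.0135,.043)),
"bottle_mid":cone((.0145,0),(.0145,.068),(.0085,.069),(.004,.098)),
"cover_mid":[box(.052,.088,.0,.024)],
"cup_rack":[box(.118,.062,0,.014)],
"cover_nest":[box(.122,.086,0,.005)],
"bottle_stand":[box(.07,.07,0,.005),box(.066,.066,0,.028)],
"grease_tin":cone((.0345,0),(.0345,.028)),"tape_measure":[box(.036,.08,0,.062)],"spanner":[box(.03,.137,0,.006)]}
def render(c,parts,x,y,th,z=0,S=4):
    m=np.zeros((480*S,640*S),np.uint8);C,Sn=np.cos(th),np.sin(th)
    R=np.array([[C,-Sn,0],[Sn,C,0],[0,0,1]])
    for P in parts:
        u=proj(c,P@R.T+[x,y,z])
        h=cv2.convexHull(((u+.5)*S*16-8).astype(np.int32))
        cv2.fillConvexPoly(m,h,1,shift=4)
    return m
def fit(views,parts,x0,z=0,yaw=True):
    # views: list of (cam,mask)
    big=[(c,cv2.resize(m.astype(np.uint8),None,fx=4,fy=4,interpolation=cv2.INTER_NEAREST)) for c,m in views]
    def cost(v):
        s=0
        for c,m in big:
            r=render(c,parts,v[0],v[1],v[2]*10 if yaw else x0[2],z)
            s+=1-(r&m).sum()/max(1,(r|m).sum())
        return s
    x=np.array([x0[0],x0[1],x0[2]/10]) 
    sim=np.array([x,x+[.01,0,0],x+[0,.01,0],x+[0,0,.03]])
    if not yaw: 
        sim=sim[:3,:2]
        x=x[:2]
    r=minimize(cost,x,method="Nelder-Mead",options=dict(initial_simplex=sim,xatol=1e-4,fatol=1e-4,maxiter=200))
    return r.x[0],r.x[1],(r.x[2]*10 if yaw else 0),r.fun
E
python3 - <<'E'
from h import *
import pickle
names=["cup_1_mid","bottle_mid","cover_mid","cup_rack","cover_nest","bottle_stand","tape_measure","spanner","grease_tin"]
D={}
for cn in["top","scene"]:
    p=env.get_image(cn);c=cam(p)
    print(cn,"campos",-c[1].T@c[2])
    im=p["image"][:,:,::-1].copy()
    for n in names:
        for d in env.outline_of(n,p)[:3]:
            m=d["mask"];r,k=d["pixel"];q=back(c,(k,r),.015)
            print(n,round(d["conf"],2),np.round(d["pixel"]),m.sum(),np.round(q[:2],3))
            D.setdefault((cn,n),[]).append((d["conf"],m,q))
            if d["conf"]>.4:
                cs,_=cv2.findContours(m.astype(np.uint8),0,1);cv2.drawContours(im,cs,-1,(255,0,255),1)
    D[cn]=c
    cv2.imwrite(f"pics/{cn}1.png",im)
pickle.dump(D,open("d0.pkl","wb"))
E
```

```text
top campos [0.45123738 0.18509518 1.00985193]
cup_1_mid 0.74 [350. 284.] 335 [0.438 0.238]
bottle_mid 0.85 [290. 252.] 346 [0.538 0.292]
cup_rack 0.61 [220. 318.] 2433 [0.655 0.181]
cup_rack 0.39 [170. 274.] 1018 [0.743 0.257]
cover_nest 0.81 [334. 356.] 3747 [0.463 0.12 ]
bottle_stand 0.69 [241. 378.] 1734 [0.618 0.081]
bottle_stand 0.64 [350. 280.] 390 [0.437 0.245]
bottle_stand 0.5 [291. 255.] 359 [0.535 0.287]
tape_measure 0.74 [170. 274.] 1032 [0.742 0.257]
spanner 0.91 [170. 243.] 709 [0.742 0.31 ]
grease_tin 0.73 [180. 417.] 1412 [0.723 0.012]
scene campos [-0.00274269  0.66325883  0.40637419]
cup_1_mid 0.71 [315. 331.] 588 [0.45  0.234]
cup_1_mid 0.17 [287. 244.] 454 [0.61  0.292]
bottle_mid 0.85 [293. 274.] 821 [0.562 0.262]
cover_mid 0.94 [340. 264.] 1901 [0.461 0.354]
cup_rack 0.61 [265. 284.] 908 [0.638 0.185]
cover_nest 0.98 [298. 378.] 2095 [0.439 0.136]
cover_nest 0.23 [281. 211.] 26 [0.667 0.325]
bottle_stand 0.71 [253. 317.] 359 [0.641 0.098]
tape_measure 0.75 [251. 228.] 807 [0.759 0.235]
spanner 0.52 [286. 245.] 453 [0.611 0.289]
spanner 0.51 [283. 211.] 29 [0.66  0.328]
grease_tin 0.72 [231. 316.] 396 [0.733 0.022]
grease_tin 0.55 [337. 265.] 1914 [0.465 0.35 ]
```

```bash
python3 - <<'E'
from h import *
import pickle
D=pickle.load(open("d0.pkl","rb"))
names=["cup_1_mid","cup_2_mid","cover_mid"]
for k in range(3):
    p=env.get_image("top");c=cam(p)
    for n in names:
        for d in env.outline_of(n,p)[:4]:
            r,kk=d["pixel"];q=back(c,(kk,r),.015)
            print(k,n,round(d["conf"],2),np.round(d["pixel"]),d["mask"].sum(),np.round(q[:2],3))
T,S=D["top"],D["scene"]
def g(cn,n,i=0):return D[(cn,n)][i][1]
for n,th,sc in [("cup_1_mid",0,1),("bottle_mid",0,1),("cup_rack",0,1),("cover_nest",0,1),("bottle_stand",0,1),("grease_tin",0,0),("tape_measure",0,1)]:
    q=D[("top",n)][0][2]
    for nm,v in [("T",[(T,g("top",n))]),("S",[(S,g("scene",n))])]:
        best=None
        for t0 in ([0] if n in("cup_1_mid","bottle_mid","grease_tin") else [-.4,-.1,.3,1.2,1.6]):
            r=fit(v,M[n],(q[0],q[1],t0),yaw=n not in("cup_1_mid","bottle_mid","grease_tin"))
            if best is None or r[3]<best[3]:best=r
        print(n,nm,np.round(best,4))
r=min((fit([(S,g("scene","cover_mid"))],M["cover_mid"],(.46,.354,t)) for t in(-.3,.1,.6,1.2)),key=lambda r:r[3]);print("cover S",r)
r=fit([(S,g("scene","cup_1_mid",1))],M["cup_1_mid"],(.6,.29,0),yaw=False);print("cup2 S",r)
E
```

```text
0 cup_1_mid 0.55 [348. 281.] 368 [0.442 0.244]
0 cup_2_mid 0.62 [252. 248.] 352 [0.6 0.3]
0 cover_mid 0.73 [330. 220.] 1679 [0.471 0.343]
1 cup_1_mid 0.69 [347. 282.] 375 [0.443 0.242]
1 cup_2_mid 0.85 [254. 245.] 396 [0.597 0.304]
1 cup_2_mid 0.56 [177. 418.] 1347 [0.729 0.01 ]
1 cover_mid 0.93 [330. 217.] 1691 [0.472 0.348]
2 cup_1_mid 0.87 [350. 282.] 377 [0.439 0.242]
2 cup_2_mid 0.73 [254. 248.] 342 [0.597 0.3  ]
2 cover_mid 0.97 [331. 218.] 1630 [0.47  0.347]
2 cover_mid 0.21 [253. 247.] 374 [0.599 0.301]
cup_1_mid T [0.4385 0.2456 0.     0.1552]
cup_1_mid S [0.4399 0.2416 0.     0.0484]
bottle_mid T [0.5362 0.2823 0.     0.0685]
bottle_mid S [0.5385 0.2769 0.     0.129 ]
cup_rack T [ 0.6539  0.1817 -0.1374  0.0561]
cup_rack S [ 0.6554  0.1781 -0.1684  0.2556]
cover_nest T [ 0.4626  0.1199 -0.3683  0.0351]
cover_nest S [ 0.4645  0.1135 -0.3696  0.1159]
bottle_stand T [ 0.6215  0.0826 -0.069   0.0482]
bottle_stand S [ 0.6356  0.0926 -0.7299  0.6063]
grease_tin T [0.7239 0.0137 0.     0.0426]
grease_tin S [0.7311 0.0137 0.     0.3699]
tape_measure T [0.7377 0.2513 1.4192 0.2708]
tape_measure S [0.7494 0.2442 1.2117 0.2157]
cover S (np.float64(0.4702143177350317), np.float64(0.3443289869445181), np.float64(-0.5231024466120905), np.float64(0.10722884491162132))
cup2 S (np.float64(0.6014269135892393), np.float64(0.2976726882159709), 0, np.float64(0.07781350482315108))
```

```bash
python3 -c "
import cv2
i=cv2.imread('pics/top0.png')[170:390,170:410];cv2.imwrite('pics/topz.png',cv2.resize(i,None,fx=2.7,fy=2.7,interpolation=2))"
```

```text
(no output)
```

View pics/topz.png

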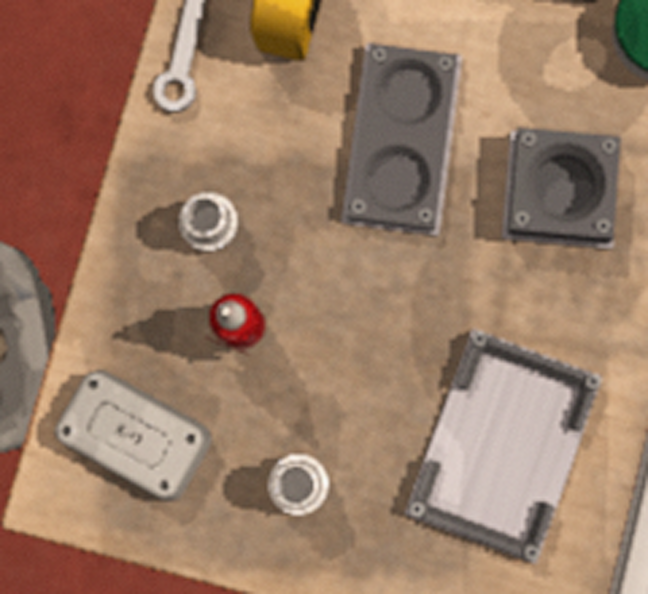

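{"op": "carry_out", "data": {
  "plan": [
    [[-0.012,0,-0.045],[0,0,0],0.07],
    [[-0.012,0,-0.045],[0,0,0],0.07],
    [[-0.012,0,-0.045],[0,0,0],0.07],
    [[-0.012,0,-0.045],[0,0,0],0.07],
    [[-0.012,0,-0.045],[0,0,0],0.07],
    [[-0.012,0,-0.045],[0,0,0],0.07],
    [[0,0,0],[0,-8.7,0],0.07],
    [[0,0,0],[0,-8.7,0],0.07]
  ]
}}

```text
time_s: 2.75
position: [0.4495, 0.3152, 0.2312]
tool_rot: [[0.136, -0.0, -0.991], [0.991, -0.0, 0.136], [-0.0, -1.0, 0.0]]
ft_force: [-1.0, 0.3, 0.7]
grip_width: 0.0698
```

```bash
cat > look.py <<'E'
from h import *
import sys
def shots(cn,names,k=4,minc=.5):
    out={};st=env.observe()
    for i in range(k):
        p=env.get_image(cn)
        for n in names:
            for d in env.outline_of(n,p)[:4]:
                if d["conf"]>=minc: out.setdefault(n,[]).append(d)
    return st,p,cam(p,st),out
def med(l):
    return np.mean([d["mask"] for d in l],0)>.5
E
python3 - <<'E'
from look import *
st=env.observe();print(st["time_s"],st["position"],st["grip_width"])
print(np.round(st["tool_rot"],3).tolist())
names=["cup_1_mid","bottle_mid","cover_mid","cup_rack","cover_nest","bottle_stand"]
st,p,c,o=shots("wrist",names,3)
cv2.imwrite("pics/w1.png",p["image"][:,:,::-1])
for n in o:
    for d in o[n]:
        q=back(c,d["pixel"][::-1],.015);print(n,round(d["conf"],2),np.round(d["pixel"]),d["mask"].sum(),np.round(q[:2],3))
E
```

```text
2.75 [0.44953687 0.31522378 0.23119084] 0.06981003620996254
[[0.136, -0.0, -0.991], [0.991, -0.0, 0.136], [-0.0, -1.0, 0.0]]
cup_1_mid 0.91 [205. 248.] 956 [0.436 0.244]
cup_1_mid 0.7 [208. 245.] 1017 [0.438 0.241]
cup_1_mid 0.88 [210. 244.] 1032 [0.44  0.239]
bottle_mid 0.71 [339. 320.] 910 [0.603 0.298]
bottle_mid 0.59 [300. 293.] 1268 [0.549 0.274]
bottle_mid 0.76 [301. 291.] 1286 [0.55  0.272]
bottle_mid 0.59 [240. 140.] 8872 [0.457 0.122]
bottle_mid 0.95 [303. 295.] 1252 [0.553 0.276]
cover_mid 0.65 [226. 344.] 3911 [0.472 0.341]
cover_mid 0.76 [226. 345.] 3876 [0.472 0.343]
cover_mid 0.58 [348. 132.] 147 [0.585 0.076]
cover_mid 0.59 [224. 346.] 3969 [0.47  0.344]
cup_rack 0.7 [370. 241.] 2009 [0.632 0.198]
cup_rack 0.66 [373. 239.] 1870 [0.636 0.195]
cup_rack 0.77 [371. 240.] 1979 [0.632 0.196]
cover_nest 0.62 [238. 142.] 8681 [0.456 0.125]
cover_nest 0.84 [239. 142.] 8705 [0.456 0.124]
cover_nest 0.87 [238. 141.] 8749 [0.456 0.123]
bottle_stand 0.52 [347. 131.] 186 [0.584 0.076]
```

View pics/w1.png

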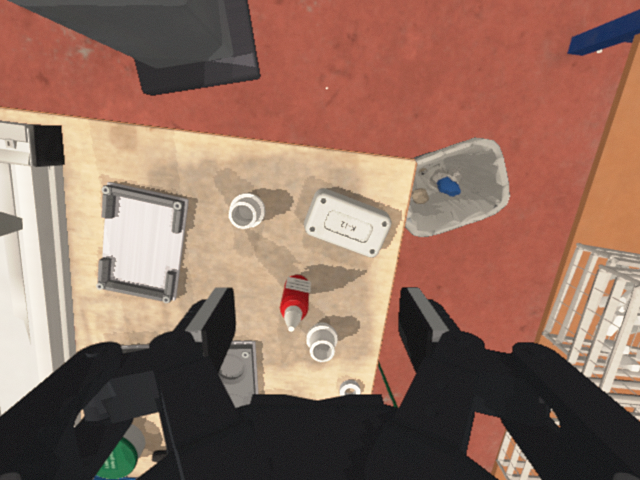

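```bash
cat >> look.py <<'E'
rd=("cup_1_mid","bottle_mid","grease_tin")
def est(c,m,n,x0,ths=(-.5,),z=0):
    return min((fit([(c,m)],M[n],(x0[0],x0[1],t),z=z,yaw=n not in rd) for t in ths),key=lambda r:r[3])
E
python3 - <<'E'
from look import *
G={"cup_1_mid":(.439,.244),"cup_2_mid":(.6,.3),"bottle_mid":(.537,.28),"cover_mid":(.47,.344),"cover_nest":(.463,.12),"cup_rack":(.654,.18),"bottle_stand":(.62,.082)}
th={"cover_mid":(-.5,),"cover_nest":(-.37,),"cup_rack":(-.14,),"bottle_stand":(-.07,)}
for cn,names in (("wrist",["cup_1_mid","bottle_mid","cover_mid","cover_nest"]),("top",["cup_1_mid","bottle_mid","cover_mid","cover_nest","cup_rack","bottle_stand"])):
    st,p,c,o=shots(cn,names,4)
    if cn=="top": cv2.imwrite("pics/t1.png",p["image"][:,:,::-1])
    for k,g in G.items():
        n=k.replace("_2","_1") if k.startswith("cup_2") else k
        if n not in o: continue
        tgt=proj(c,[g[0],g[1],.015])[0]
        l=[d for d in o[n] if np.hypot(*(np.array(d["pixel"])[::-1]-tgt))<45]
        if not l: continue
        print(cn,k,len(l),np.round(est(c,med(l),n,g,th.get(k,(0,))),4), np.round(np.mean([est(c,d["mask"],n,g,th.get(k,(0,)))for d in l],0),4))
print(env.observe()["time_s"])
E
```

```text
wrist cup_1_mid 4 [0.4395 0.2436 0.     0.0411] [0.4395 0.2435 0.     0.0386]
wrist bottle_mid 4 [0.5355 0.2805 0.     0.1126] [0.5357 0.2804 0.     0.111 ]
wrist cover_mid 4 [ 0.4691  0.3445 -0.5351  0.123 ] [ 0.4685  0.3446 -0.531   0.11  ]
wrist cover_nest 4 [ 0.4635  0.1165 -0.3636  0.0455] [ 0.4635  0.1165 -0.3623  0.0493]
top cup_1_mid 4 [0.4388 0.2464 0.     0.0824] [0.4389 0.246  0.     0.0776]
top cup_2_mid 1 [0.6 0.3 0.  1. ] [0.6 0.3 0.  1. ]
top bottle_mid 4 [0.5357 0.2814 0.     0.1067] [0.5362 0.2816 0.     0.0952]
top cover_nest 4 [ 0.462   0.1204 -0.3643  0.0213] [ 0.4619  0.1204 -0.3651  0.026 ]
top cup_rack 4 [ 0.6543  0.1819 -0.1328  0.0459] [ 0.6535  0.182  -0.1348  0.0464]
top bottle_stand 4 [ 0.6214  0.082  -0.0997  0.0666] [ 0.6214  0.0822 -0.0983  0.0618]
6.2
```

{"op": "carry_out", "data": {
  "plan": [
    [[-0.036,0.02,0],[0,0,0],0.07],
    [[-0.036,0.04,0],[0,0,0],0.07],
    [[0,0.05,0],[0,0,0],0.07],
    [[0,0.05,0],[0,0,0],0.07],
    [[0,0.04,0],[0,0,0],0.07],
    [[0,0.022,0],[0,0,0],0.07],
    [[0,0,0],[0,0,0],0.025],
    [[0,0,0],[0,0,0],0.025]
  ],
  "force": 35
}}

```text
time_s: 7.2
position: [0.4396, 0.2446, 0.0103]
tool_rot: [[0.14, 0.002, -0.99], [0.99, 0.0, 0.14], [0.001, -1.0, -0.001]]
ft_force: [-1.3, -0.9, 7.4]
grip_width: 0.0343
```

{"op": "carry_out", "data": {
  "plan": [
    [[0,0,0],[0,0,0],0.025],
    [[0,0,0],[0,0,0],0.025]
  ]
}}

```text
time_s: 7.45
position: [0.4397, 0.2447, 0.0105]
tool_rot: [[0.14, 0.002, -0.99], [0.99, 0.001, 0.14], [0.001, -1.0, -0.002]]
ft_force: [-0.1, -1.0, 6.8]
grip_width: 0.0333
```

```bash
python3 - <<'E'
from look import *
p=env.get_image("wrist");cv2.imwrite("pics/w2.png",p["image"][:,:,::-1])
E
```

```text
(no output)
```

View pics/w2.png

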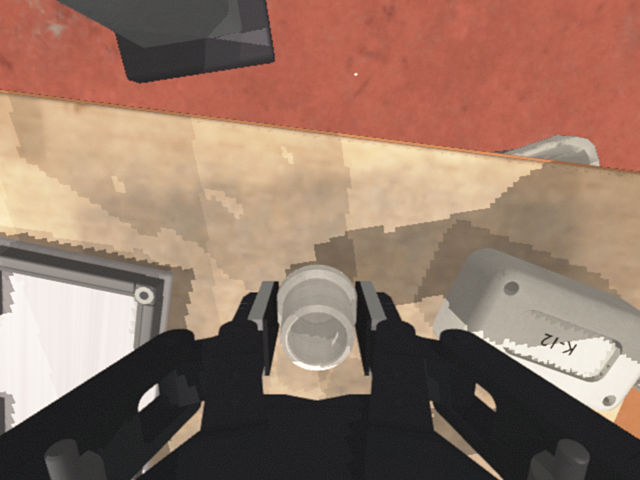

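```bash
python3 - <<'E'
from look import *
st=env.observe();p=env.get_image("wrist");c=cam(p,st)
im=p["image"][:,:,::-1].copy()
P=st["position"]
for off,col in ((0,(0,0,255)),(-.006,(0,255,0)),(.006,(255,0,0))):
    b=P+st["tool_rot"]@[0,0,off]
    for r,z in((.0135,.043),(.018,.0185)):
        u=proj(c,ring(r,z)+[b[0],b[1],0]);cv2.polylines(im,[np.int32(u)],1,col,1)
i=im[220:400,220:420];cv2.imwrite("pics/w2b.png",cv2.resize(i,None,fx=3.5,fy=3.3,interpolation=2))
E
```

```text
(no output)
```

View pics/w2b.png

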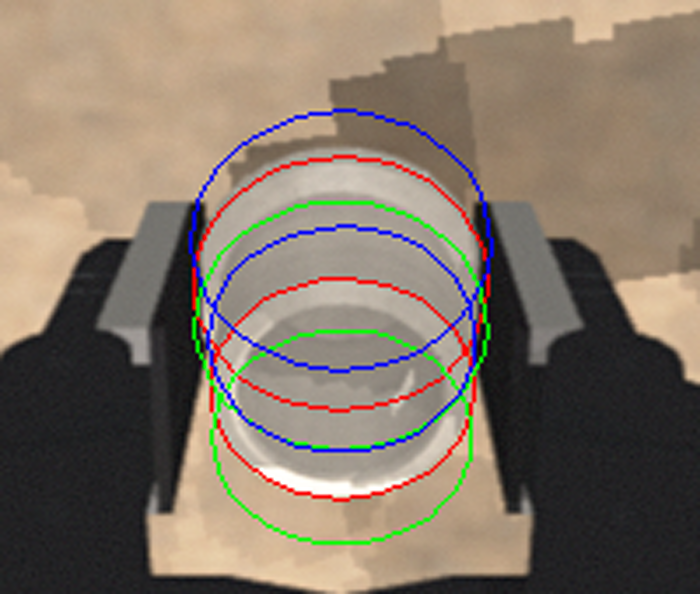

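{"op": "carry_out", "data": {
  "plan": [
    [[0,-0.02,0],[0,0,0],0.025],
    [[0,-0.05,0],[0,0,0],0.025],
    [[0,-0.06,0],[0,0,0],0.025],
    [[-0.004,-0.06,-0.022],[0,0,0],0.025],
    [[-0.01,0,-0.05],[0,0,0],0.025],
    [[-0.01,0,-0.05],[0,0,0],0.025],
    [[-0.01,0,-0.05],[0,0,0],0.025],
    [[0,0,-0.05],[0,0,0],0.025]
  ]
}}

```text
time_s: 8.55
position: [0.6549, 0.1789, 0.1982]
tool_rot: [[0.141, 0.0, -0.99], [0.99, -0.0, 0.141], [-0.0, -1.0, -0.0]]
ft_force: [-0.1, 0.6, 0.1]
grip_width: 0.0333
```

{"op": "carry_out", "data": {
  "plan": [
    [[0,0,0],[0,0,0],0.025]
  ]
}}

```text
time_s: 8.68
position: [0.6556, 0.1787, 0.1963]
tool_rot: [[0.142, -0.001, -0.99], [0.99, -0.0, 0.142], [-0.0, -1.0, 0.001]]
ft_force: [0.1, -0.3, -0.9]
grip_width: 0.0337
```

```bash
python3 - <<'E'
from look import *
st,p,c,o=shots("wrist",["cup_rack","bottle_stand"],3,.4)
print(st["position"],st["grip_width"],st["ft_force"])
im=p["image"][:,:,::-1].copy();cv2.imwrite("pics/w3.png",im)
for n,g,t in (("cup_rack",(.655,.18),-.135),("bottle_stand",(.6215,.08),-.1)):
    for d in o.get(n,[]):
        print(n,round(d["conf"],2),np.round(d["pixel"]),d["mask"].sum(),np.round(est(c,d["mask"],n,g,(t,)),4))
R=cv2.Rodrigues(np.array([0,0,-.135]))[0]
for col,C in(((0,0,255),(.6535,.182)),((0,255,0),(.655,.1785))):
    for b in(-.028,.028):
        for r,z in((.0215,.014),(.0175,.006)):
            cv2.polylines(im,[np.int32(proj(c,(ring(r,z)+[b,0,0])@R.T+[*C,0]))],1,col,1)
    cv2.polylines(im,[np.int32(proj(c,np.array([[.059,.031,.0],[-.059,.031,.0],[-.059,-.031,.0],[.059,-.031,.0]])@R.T+[*C,0]))],1,col,1)
cv2.imwrite("pics/w3b.png",im)
E
```

```text
[0.65558744 0.17865148 0.19633945] 0.03366824951334882 [ 0.11294057 -0.3001753  -0.94072141]
cup_rack 0.66 [209. 319.] 7251 [ 0.6556  0.1798 -0.1302  0.0891]
cup_rack 0.91 [212. 316.] 7018 [ 0.6584  0.1779 -0.1555  0.1127]
cup_rack 0.87 [209. 316.] 6943 [ 0.6581  0.1777 -0.1407  0.1221]
bottle_stand 0.81 [193. 206.] 5974 [ 0.6224  0.0794 -0.0697  0.0396]
bottle_stand 0.86 [198. 205.] 5859 [ 0.6249  0.0789 -0.0879  0.0536]
bottle_stand 0.75 [ 60. 421.] 2176 [ 0.6215  0.08   -0.1     1.    ]
bottle_stand 0.69 [197. 205.] 5979 [ 0.6247  0.0784 -0.0957  0.0367]
```

View pics/w3b.png

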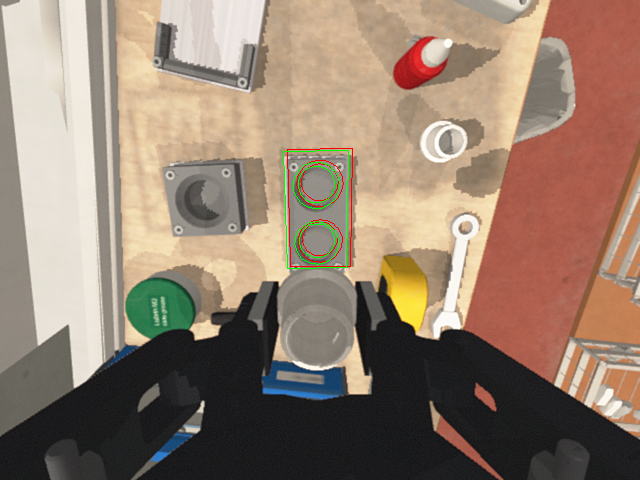

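```bash
python3 - <<'E'
from look import *
st=env.observe();p=env.get_image("wrist");c=cam(p,st)
im=p["image"][:,:,::-1].copy()
big=cv2.resize(im[140:290,260:400],None,fx=4,fy=4,interpolation=2);b2=big.copy()
R=cv2.Rodrigues(np.array([0,0,-.137]))[0]
C=(.657,.179)
f=lambda X:np.int32((proj(c,X@R.T+[*C,0])-[260,140]+.5)*4)
for b in(-.028,.028):
    for r,z in((.0215,.014),(.0175,.006)):
        cv2.polylines(b2,[f(ring(r,z)+[b,0,0])],1,(0,255,0),1)
cv2.polylines(b2,[f(np.array([[.059,.031,.0],[-.059,.031,.0],[-.059,-.031,.0],[.059,-.031,.0]]))],1,(0,255,0),1)
cv2.imwrite("pics/w3c.png",b2)
E
```

```text
(no output)
```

View pics/w3c.png

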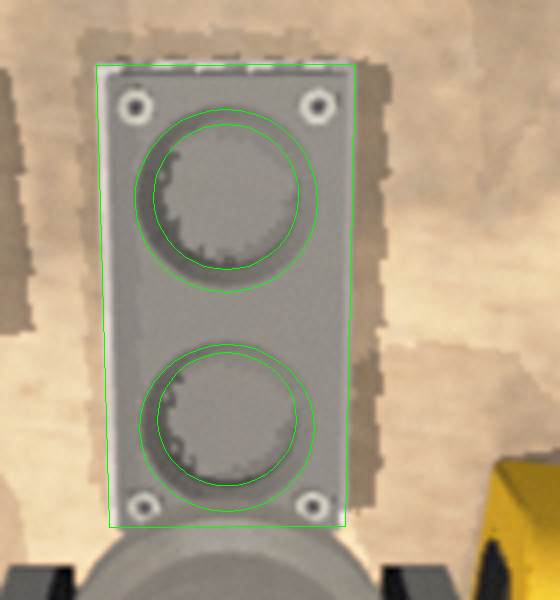

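{"op": "carry_out", "data": {
  "plan": [
    [[0,0.02,-0.029],[0,0,0],0.025],
    [[0,0.045,0],[0,0,0],0.025],
    [[0,0.045,0],[0,0,0],0.025],
    [[0,0.035,0],[0,0,0],0.025],
    [[0,0.015,0],[0,0,0],0.025],
    [[0,0,0],[0,0,0],0.025]
  ]
}}

```text
time_s: 9.93
position: [0.6823, 0.176, 0.0378]
tool_rot: [[0.14, -0.001, -0.99], [0.99, -0.0, 0.14], [-0.0, -1.0, 0.001]]
ft_force: [0.3, 1.2, -0.7]
grip_width: 0.0338
```

```bash
python3 - <<'E'
from look import *
p=env.get_image("wrist");s=env.observe();print(s["position"],s["ft_force"]);cv2.imwrite("pics/w4.png",p["image"][:,:,::-1])
E
```

```text
[0.68286896 0.1759806  0.03903602] [0.52979201 0.45088571 0.28713394]
```

View pics/w4.png

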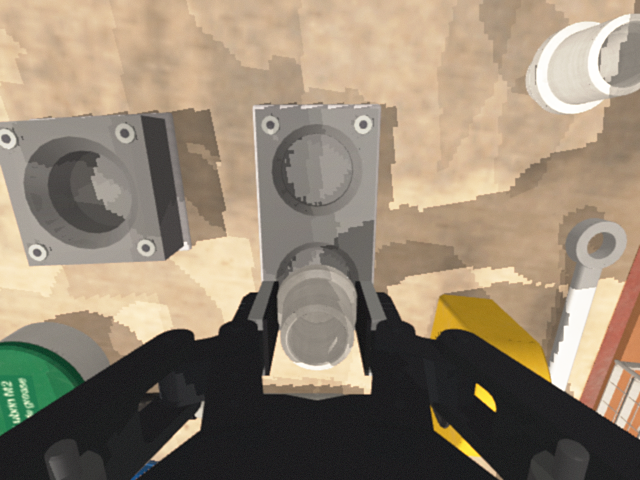

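{"op": "carry_out", "data": {
  "plan": [
    [[-0.0005,0.01,-0.002],[0,0,0],0.025],
    [[0,0.008,0],[0,0,0],0.025],
    [[0,0.004,0],[0,0,0],0.025],
    [[0,0,0],[0,0,0],0.025]
  ]
}}

```text
time_s: 10.48
position: [0.6843, 0.1751, 0.0165]
tool_rot: [[0.14, 0.001, -0.99], [0.99, -0.0, 0.14], [-0.0, -1.0, -0.001]]
ft_force: [-1.6, -0.2, 2.9]
grip_width: 0.0331
```

Contact just beginning at the expected height; release and rise.

{"op": "carry_out", "data": {
  "plan": [
    [[0,0,0],[0,0,0],0.048],
    [[0,0,0],[0,0,0],0.048],
    [[0,-0.02,0],[0,0,0],0.048],
    [[0,-0.05,0],[0,0,0],0.048],
    [[0,-0.05,0],[0,0,0],0.048],
    [[0,-0.05,0],[0,0,0],0.048],
    [[0,0,0],[0,0,0],0.07]
  ]
}}

```text
time_s: 11.35
position: [0.6856, 0.1754, 0.1908]
tool_rot: [[0.14, 0.009, -0.99], [0.99, 0.001, 0.14], [0.002, -1.0, -0.009]]
ft_force: [-1.0, -0.7, -0.3]
grip_width: 0.0647
```

```bash
python3 - <<'E'
from look import *
st,p,c,o=shots("wrist",["cup_1_mid"],3,.4)
print(st["position"],st["time_s"],st["tool_rot"][:2,0]);cv2.imwrite("pics/w5.png",p["image"][:,:,::-1])
for d in o.get("cup_1_mid",[]):
    for z in(0,.006):
        g=back(c,d["pixel"][::-1],.02);print(np.round(d["pixel"]),np.round(g,3),z,np.round(est(c,d["mask"],"cup_1_mid",g,(0,),z=z),4))
E
```

```text
[0.68563053 0.17535193 0.1907633 ] 11.35 [0.13951308 0.99021813]
[213. 317.] [0.682 0.176 0.02 ] 0 [0.6855 0.1748 0.     0.0351]
[213. 317.] [0.682 0.176 0.02 ] 0.006 [0.6838 0.1751 0.     0.0461]
[219. 315.] [0.688 0.174 0.02 ] 0 [0.6896 0.1744 0.     0.0746]
[219. 315.] [0.688 0.174 0.02 ] 0.006 [0.6883 0.1747 0.     0.043 ]
[218. 318.] [0.687 0.177 0.02 ] 0 [0.6914 0.1748 0.     0.064 ]
[218. 318.] [0.687 0.177 0.02 ] 0.006 [0.6899 0.1749 0.     0.0363]
```

View pics/w5.png

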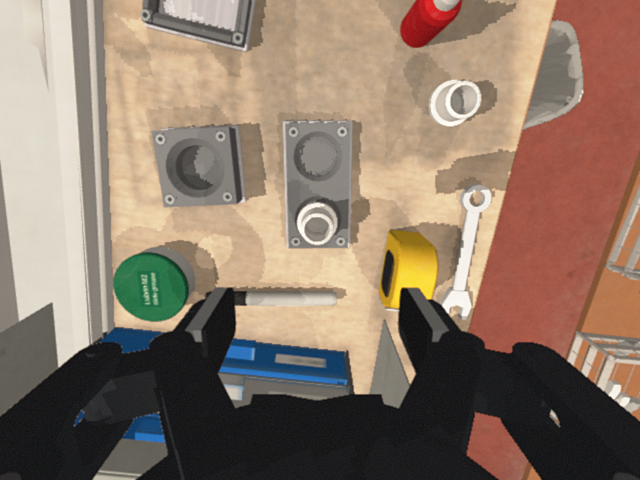

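{"op": "carry_out", "data": {
  "plan": [
    [[0.037,0,0.034],[0,0,0],0.07],
    [[0.037,0,0.034],[0,0,0],0.07],
    [[0.037,0,0.034],[0,0,0],0.07],
    [[0,0,0],[0,0,0],0.07],
    [[0,0,0],[0,0,0],0.07]
  ]
}}

```text
time_s: 12.28
position: [0.5989, 0.2989, 0.1853]
tool_rot: [[0.14, -0.001, -0.99], [0.99, -0.001, 0.14], [-0.001, -1.0, 0.001]]
ft_force: [1.2, -1.0, -0.3]
grip_width: 0.07
```

```bash
python3 - <<'E'
from look import *
st,p,c,o=shots("wrist",["cup_1_mid","bottle_mid"],3,.4)
print(st["position"],st["time_s"],st["tool_rot"][:2,0]);cv2.imwrite("pics/w6.png",p["image"][:,:,::-1])
for n in o:
  for d in o[n]:
    g=back(c,d["pixel"][::-1],.02);r=np.array(est(c,d["mask"],n,g,(0,)));print(n,np.round(r,4),"tool",np.round(st["tool_rot"].T@([r[0],r[1],.009]-st["position"]),4))
E
```

```text
[0.59893335 0.29889627 0.18528662] 12.275 [0.13962895 0.99020368]
bottle_mid [0.5372 0.2812 0.     0.122 ] tool [-0.026   0.1763  0.0585]
bottle_mid [0.5365 0.2824 0.     0.1644] tool [-0.025   0.1763  0.0594]
bottle_mid [0.537  0.2811 0.     0.0948] tool [-0.0261  0.1763  0.0587]
```

View pics/w6.png

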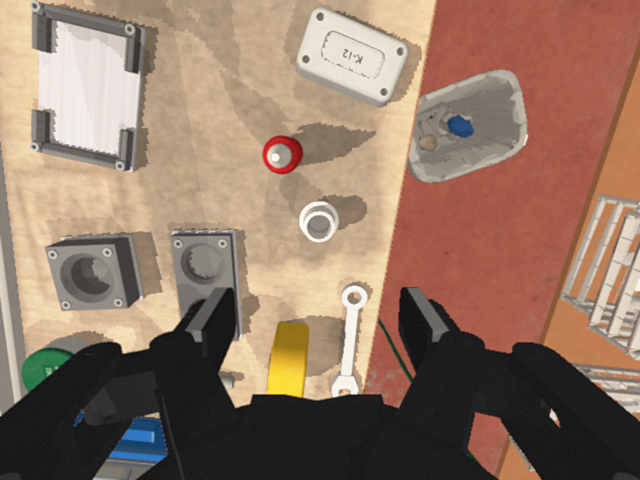

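```bash
python3 - <<'E'
from look import *
st=env.observe();p=env.get_image("wrist");c=cam(p,st)
im=p["image"][:,:,::-1].copy()
g=back(c,(318.5,222),.03);print(g)
big=cv2.resize(im[190:255,285:355],None,fx=8,fy=8,interpolation=2)
for r,z in((.018,.0185),(.0135,.043)):
    cv2.polylines(big,[np.int32((proj(c,ring(r,z)+[g[0],g[1],0])-[285,190]+.5)*8)],1,(0,0,255),1)
cv2.imwrite("pics/w6b.png",big)
r=g;print("tool",np.round(st["tool_rot"].T@([r[0],r[1],.010]-st["position"]),4))
E
```

```text
[0.59929859 0.30030463 0.03      ]
tool [ 0.0014  0.1758 -0.0002]
```

View pics/w6b.png

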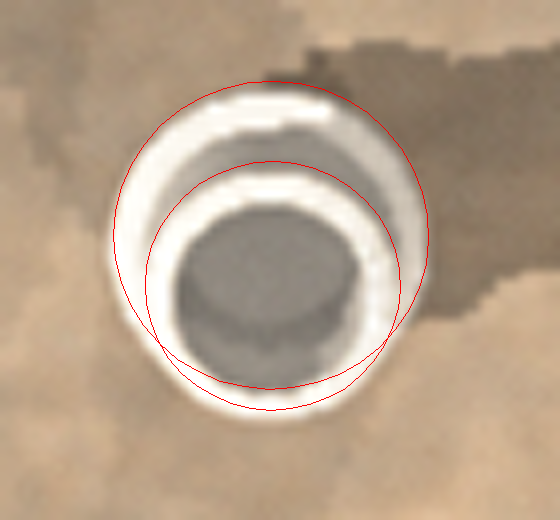

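{"op": "carry_out", "data": {
  "plan": [
    [[0.001,0.04,0],[0,0,0],0.07],
    [[0,0.05,0],[0,0,0],0.07],
    [[0,0.045,0],[0,0,0],0.07],
    [[0,0.03,0],[0,0,0],0.07],
    [[0,0.01,0],[0,0,0],0.07],
    [[0,0,0],[0,0,0],0.025],
    [[0,0,0],[0,0,0],0.025],
    [[0,0,0],[0,0,0],0.025]
  ]
}}

```text
time_s: 13.78
position: [0.5997, 0.3005, 0.0128]
tool_rot: [[0.14, 0.003, -0.99], [0.99, 0.001, 0.14], [0.001, -1.0, -0.003]]
ft_force: [-0.0, 0.2, 6.1]
grip_width: 0.0333
```

```bash
python3 - <<'E'
from look import *
st=env.observe();p=env.get_image("wrist");c=cam(p,st)
im=p["image"][:,:,::-1].copy()
P=st["position"];print(P,st["grip_width"])
for r,z in((.0135,.043),(.018,.0185)):
        u=proj(c,ring(r,z)+[P[0],P[1],0]);cv2.polylines(im,[np.int32(u)],1,(0,0,255),1)
cv2.imwrite("pics/w7.png",im)
E
```

```text
[0.59966778 0.30054556 0.01277295] 0.03332832686253621
```

View pics/w7.png

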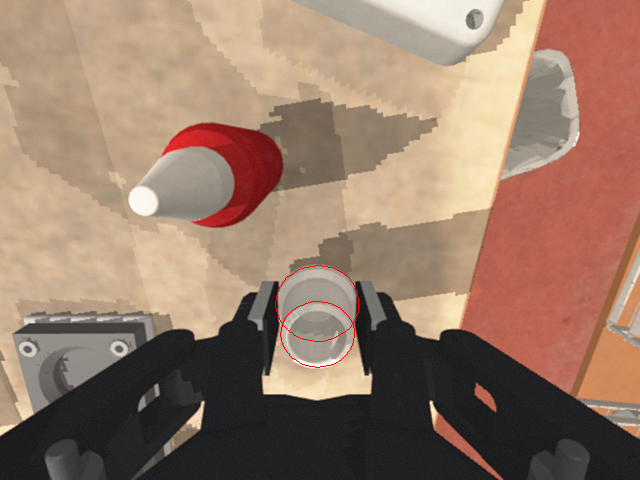

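{"op": "carry_out", "data": {
  "plan": [
    [[0,-0.02,0],[0,0,0],0.025],
    [[0,-0.04,0],[0,0,0],0.025],
    [[-0.02,-0.03,-0.01],[0,0,0],0.025],
    [[-0.03,0,-0.012],[0,0,0],0.025],
    [[-0.03,0,-0.012],[0,0,0],0.025],
    [[-0.032,0,-0.012],[0,0,0],0.025],
    [[0,0,0],[0,0,0],0.025],
    [[0,0,0],[0,0,0],0.025]
  ]
}}

```text
time_s: 14.82
position: [0.6286, 0.1835, 0.1012]
tool_rot: [[0.14, 0.0, -0.99], [0.99, 0.0, 0.14], [0.0, -1.0, -0.0]]
ft_force: [-0.5, 0.2, -0.5]
grip_width: 0.0334
```

```bash
python3 - <<'E'
from look import *
st=env.observe();p=env.get_image("wrist");c=cam(p,st)
im=p["image"][:,:,::-1].copy()
P=st["position"];print(P,st["grip_width"],st["ft_force"])
print("tool",np.round(st["tool_rot"].T@([.6293,.1828,.0185]-P),4))
b=P[2]-.0128
for r,z in((.0135,.043),(.018,.0185)):
        u=proj(c,ring(r,z+b)+[P[0],P[1],0]);cv2.polylines(im,[np.int32(u)],1,(0,0,255),1)
R=cv2.Rodrigues(np.array([0,0,-.137]))[0]
for bb in(-.028,.028):
    for r,z in((.0215,.014),(.0175,.006)):
        cv2.polylines(im,[np.int32(proj(c,(ring(r,z)+[bb,0,0])@R.T+[.657,.179,0]))],1,(0,255,0),1)
cv2.imwrite("pics/w8.png",im)
E
```

```text
[0.62863033 0.18345343 0.10117368] 0.033426731073001446 [-0.47866443  0.17738862 -0.48044533]
tool [-0.0006  0.0827 -0.0007]
```

View pics/w8.png

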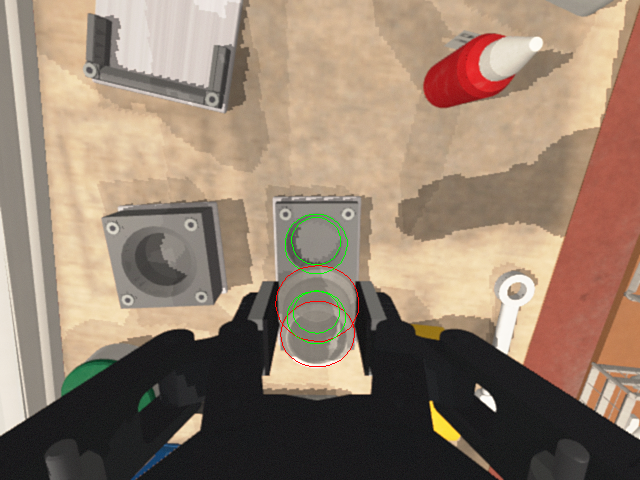

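{"op": "carry_out", "data": {
  "plan": [
    [[-0.0005,0.03,-0.0005],[0,0,0],0.025],
    [[0,0.03,0],[0,0,0],0.025],
    [[0,0.015,0],[0,0,0],0.025],
    [[0,0.007,0],[0,0,0],0.025],
    [[0,0,0],[0,0,0],0.025],
    [[0,0,0],[0,0,0],0.025]
  ]
}}

```text
time_s: 15.62
position: [0.6296, 0.1826, 0.0197]
tool_rot: [[0.139, 0.002, -0.99], [0.99, 0.0, 0.139], [0.0, -1.0, -0.001]]
ft_force: [-0.6, 0.1, -0.9]
grip_width: 0.0333
```

{"op": "carry_out", "data": {
  "plan": [
    [[0,0.002,0],[0,0,0],0.025],
    [[0,0,0],[0,0,0],0.025],
    [[0,0,0],[0,0,0],0.048],
    [[0,0,0],[0,0,0],0.048],
    [[0,-0.02,0],[0,0,0],0.048],
    [[0,-0.05,0],[0,0,0],0.048],
    [[0,-0.05,0],[0,0,0],0.06],
    [[0,-0.05,0],[0,0,0],0.06]
  ]
}}

```text
time_s: 16.62
position: [0.629, 0.1823, 0.1884]
tool_rot: [[0.14, -0.0, -0.99], [0.99, -0.0, 0.14], [-0.0, -1.0, 0.0]]
ft_force: [0.4, 0.2, -1.1]
grip_width: 0.0598
```

{"op": "carry_out", "data": {
  "plan": [
    [[0.03,0,0.027],[0,0,0],0.07],
    [[0.03,0,0.027],[0,0,0],0.07],
    [[0.03,0,0.027],[0,0,0],0.07],
    [[0,0,0],[0,0,0],0.07],
    [[0,0,0],[0,0,0],0.07]
  ]
}}

```text
time_s: 17.25
position: [0.5619, 0.2824, 0.1868]
tool_rot: [[0.14, 0.0, -0.99], [0.99, -0.0, 0.14], [-0.0, -1.0, -0.0]]
ft_force: [1.1, -0.4, -0.2]
grip_width: 0.0702
```

```bash
python3 - <<'E'
from look import *
st,p,c,o=shots("wrist",["bottle_mid"],3,.4)
print(st["position"],st["time_s"],st["tool_rot"][:2,0]);cv2.imwrite("pics/w9.png",p["image"][:,:,::-1])
for n in o:
  for d in o[n]:
    g=back(c,d["pixel"][::-1],.05);r=np.array(est(c,d["mask"],n,g,(0,)));print(n,np.round(r,4),"tool",np.round(st["tool_rot"].T@([r[0],r[1],.037]-st["position"]),4))
p=env.get_image("top");cv2.imwrite("pics/t9.png",cv2.resize(p["image"][160:300,220:460,::-1],None,fx=3,fy=3,interpolation=2))
E
```

```text
[0.56186153 0.28244755 0.18676231] 17.25 [0.13971335 0.99019194]
bottle_mid [0.5352 0.2803 0.     0.1036] tool [-0.0058  0.1498  0.0261]
bottle_mid [0.5353 0.2807 0.     0.0921] tool [-0.0054  0.1498  0.0261]
bottle_mid [0.5357 0.2804 0.     0.0716] tool [-0.0056  0.1498  0.0256]
```

View pics/w9.png

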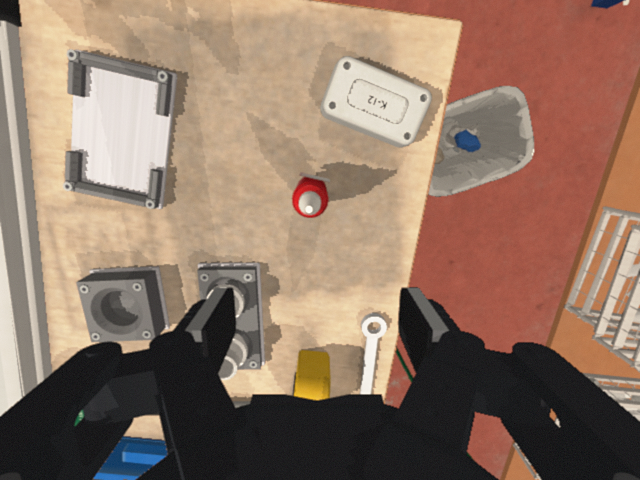

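View pics/t9.png

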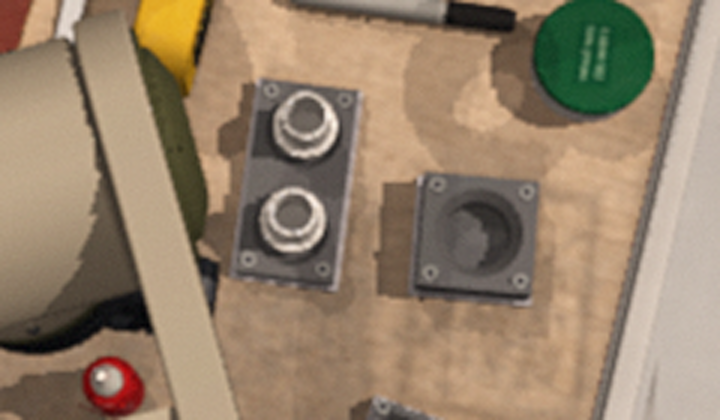

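{"op": "carry_out", "data": {
  "plan": [
    [[-0.0055,0,0.026],[0,0,0],0.07],
    [[0,0.02,0],[0,0,0],0.07],
    [[0,0.045,0],[0,0,0],0.07],
    [[0,0.045,0],[0,0,0],0.07],
    [[0,0.035,0],[0,0,0],0.07],
    [[0,0.006,0],[0,0,0],0.07],
    [[0,0,0],[0,0,0],0.02],
    [[0,0,0],[0,0,0],0.02]
  ]
}}

```text
time_s: 18.6
position: [0.5359, 0.2813, 0.0376]
tool_rot: [[0.14, 0.003, -0.99], [0.99, 0.001, 0.14], [0.001, -1.0, -0.003]]
ft_force: [0.8, 0.1, -0.4]
grip_width: 0.0345
```

{"op": "carry_out", "data": {
  "plan": [
    [[0,0,0],[0,0,0],0.02],
    [[0,0,0],[0,0,0],0.02]
  ]
}}

```text
time_s: 18.85
position: [0.5359, 0.2812, 0.0375]
tool_rot: [[0.14, 0.003, -0.99], [0.99, 0.001, 0.14], [0.001, -1.0, -0.003]]
ft_force: [-0.7, -0.8, 7.1]
grip_width: 0.0281
```

```bash
cat > ov.py <<'E'
from look import *
import sys
def ov(fn,zref):
    st=env.observe();p=env.get_image("wrist");c=cam(p,st)
    im=p["image"][:,:,::-1].copy();P=st["position"];print(P,st["grip_width"],st["ft_force"])
    for r,z in((.0145,.068),(.0085,.069),(.003,.098)):
        u=proj(c,ring(r,z+P[2]-zref)+[P[0],P[1],0]);cv2.polylines(im,[np.int32(u)],1,(0,255,0),1)
    cv2.imwrite(fn,im);return st
E
python3 - <<'E'
from ov import *
st=ov("pics/w10.png",env.observe()["position"][2])
E
```

```text
[0.53585237 0.28121997 0.0374838 ] 0.028146786927480197 [-0.6614689  -0.77990942  7.07028281]
```

View pics/w10.png

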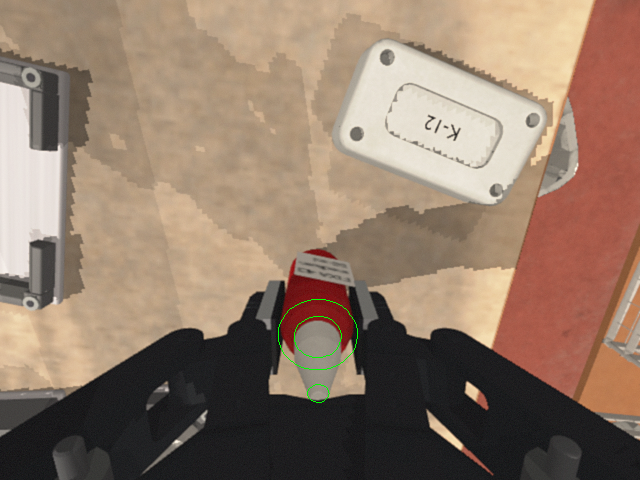

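{"op": "carry_out", "data": {
  "plan": [
    [[0,-0.02,0],[0,0,0],0.02],
    [[0,-0.05,0],[0,0,0],0.02],
    [[0,-0.06,0],[0,0,0],0.02],
    [[-0.047,0,-0.028],[0,0,0],0.02],
    [[-0.047,0,-0.028],[0,0,0],0.02],
    [[-0.047,0,-0.029],[0,0,0],0.02],
    [[-0.047,0,-0.029],[0,0,0],0.02],
    [[0,0,0],[0,0,0],0.02]
  ]
}}

```text
time_s: 19.9
position: [0.6227, 0.0755, 0.1659]
tool_rot: [[0.144, 0.001, -0.99], [0.99, -0.001, 0.144], [-0.0, -1.0, -0.001]]
ft_force: [-0.0, -0.0, -0.6]
grip_width: 0.0281
```

{"op": "carry_out", "data": {
  "plan": [
    [[0,0,0],[0,0,0],0.02]
  ]
}}

```text
time_s: 20.02
position: [0.6213, 0.0794, 0.166]
tool_rot: [[0.14, -0.0, -0.99], [0.99, 0.0, 0.14], [0.0, -1.0, 0.0]]
ft_force: [-0.3, -0.1, -0.4]
grip_width: 0.0281
```

```bash
python3 - <<'E'
from look import *
st=env.observe();p=env.get_image("wrist");c=cam(p,st)
im=p["image"][:,:,::-1].copy();P=st["position"];print(P,st["tool_rot"][:2,0],st["grip_width"])
cv2.imwrite("pics/w11.png",im)
for d in env.outline_of("bottle_stand",p)[:1]:
    print(d["conf"],np.round(est(c,d["mask"],"bottle_stand",(.6225,.079),(-.1,)),4))
R=cv2.Rodrigues(np.array([0,0,-.09]))[0]
for r,z in((.019,.007),(.025,.028)):
    cv2.polylines(im,[np.int32(proj(c,ring(r,z)+[.6225,.079,0]))],1,(0,255,0),1)
cv2.polylines(im,[np.int32(proj(c,np.array([[.035,.035,0],[-.035,.035,0],[-.035,-.035,0],[.035,-.035,0]])@R.T+[.6225,.079,0]))],1,(0,255,0),1)
cv2.imwrite("pics/w11b.png",im)
print("tool",np.round(st["tool_rot"].T@([.6225,.079,.0445]-P),4))
E
```

```text
[0.62131281 0.07939488 0.16602162] [0.13970678 0.99019287] 0.028055494767884825
0.86 [ 0.6216  0.0793 -0.1013  0.1108]
tool [-0.0003  0.1215 -0.0013]
```

View pics/w11b.png

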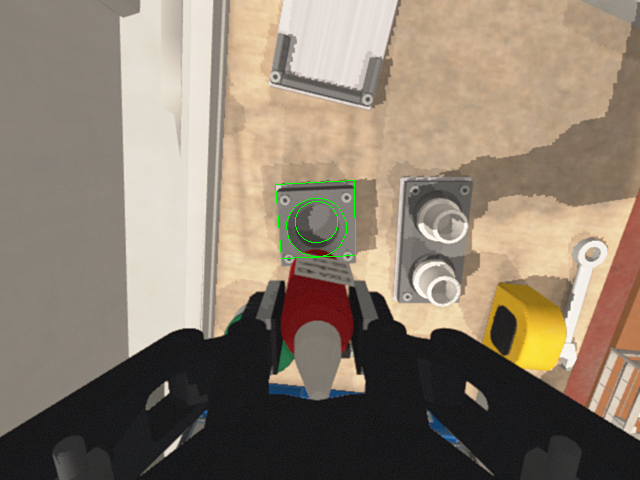

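{"op": "carry_out", "data": {
  "plan": [
    [[0,0.03,-0.002],[0,0,0],0.02],
    [[0,0.04,0],[0,0,0],0.02],
    [[0,0.03,0],[0,0,0],0.02],
    [[0,0.014,0],[0,0,0],0.02],
    [[0,0.006,0],[0,0,0],0.02],
    [[0,0,0],[0,0,0],0.02],
    [[0,0,0],[0,0,0],0.02]
  ]
}}

```text
time_s: 21.0
position: [0.6242, 0.0787, 0.047]
tool_rot: [[0.14, 0.002, -0.99], [0.99, -0.0, 0.14], [0.0, -1.0, -0.002]]
ft_force: [-0.2, -0.1, -0.5]
grip_width: 0.0278
```

{"op": "carry_out", "data": {
  "plan": [
    [[0,0.003,0],[0,0,0],0.02],
    [[0,0,0],[0,0,0],0.02],
    [[0,0,0],[0,0,0],0.045],
    [[0,0,0],[0,0,0],0.05],
    [[0,-0.01,0],[0,0,0],0.055],
    [[0,-0.05,0],[0,0,0],0.06],
    [[0,-0.06,0],[0,0,0],0.06],
    [[0,-0.04,0],[0,0,0],0.07]
  ]
}}

```text
time_s: 22.0
position: [0.624, 0.0787, 0.2067]
tool_rot: [[0.14, 0.004, -0.99], [0.99, -0.0, 0.14], [0.0, -1.0, -0.004]]
ft_force: [-0.0, -1.1, 0.3]
grip_width: 0.0697
```

```bash
python3 - <<'E'
from look import *
p=env.get_image("wrist");cv2.imwrite("pics/w12.png",p["image"][:,:,::-1]);st=env.observe();print(st["time_s"],st["position"],st["grip_width"])
E
```

```text
22.05 [0.62540191 0.07861991 0.21169577] 0.06985714246607681
```

View pics/w12.png

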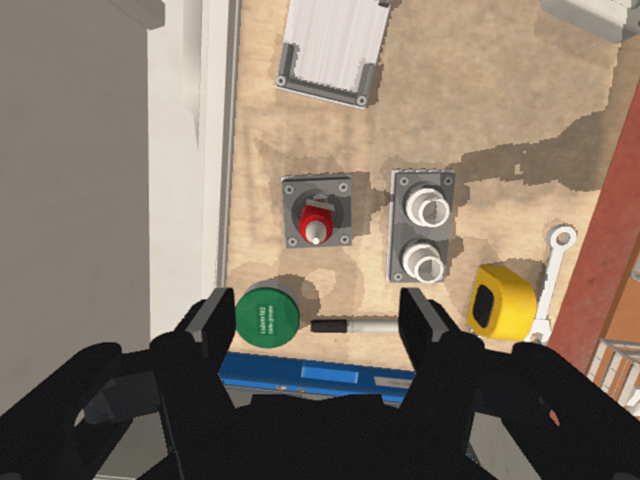

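{"op": "carry_out", "data": {
  "plan": [
    [[0.0483,0,0.0384],[0,0,0],0.0854],
    [[0.0483,0,0.0384],[0,0,0],0.0854],
    [[0.0483,0,0.0384],[0,0,0],0.0854],
    [[0.0483,0,0.0384],[0,0,0],0.0854],
    [[0.0483,0,0.0384],[0,0,0],0.0854],
    [[0,0,0],[0,-9,0],0.0854],
    [[0,0,0],[0,-9,0],0.0854],
    [[0,0,0],[0,-9,0],0.0854]
  ]
}}

```text
time_s: 23.05
position: [0.467, 0.3448, 0.2032]
tool_rot: [[-0.33, 0.0, -0.944], [0.944, 0.0, -0.33], [-0.0, -1.0, -0.0]]
ft_force: [-0.7, 0.0, 0.8]
grip_width: 0.0852
```

{"op": "carry_out", "data": {
  "plan": [
    [[0,0,0],[0,-10,0],0.0854],
    [[0,0,0],[0,-10,0],0.0854],
    [[0,0,0],[0,-10,0],0.0854],
    [[0,0,0],[0,-10,0],0.0854],
    [[0,0,0],[0,0,0],0.0854],
    [[0,0,0],[0,0,0],0.0854]
  ]
}}

```text
time_s: 23.8
position: [0.4672, 0.3446, 0.2031]
tool_rot: [[-0.855, 0.0, -0.518], [0.518, 0.0, -0.855], [-0.0, -1.0, -0.0]]
ft_force: [0.3, -0.5, 0.9]
grip_width: 0.0856
```

```bash
python3 - <<'E'
from look import *
st,p,c,o=shots("wrist",["cover_mid"],3,.4)
print(st["position"],st["time_s"],st["tool_rot"][:2,0],np.degrees(np.arctan2(st["tool_rot"][1,0],st["tool_rot"][0,0])))
im=p["image"][:,:,::-1].copy()
M["cover_mid"]=[np.vstack([ring(.008,z)+[i*.018,j*.036,0] for i in(-1,1) for j in(-1,1) for z in(0,.024)])]
for d in o["cover_mid"]:
    r=np.array(est(c,d["mask"],"cover_mid",(.469,.3445),(-.53,)));print(round(d["conf"],2),np.round(r,4),"tool",np.round(st["tool_rot"].T@([r[0],r[1],.005]-st["position"]),4))
m=render(c,M["cover_mid"],*r[:3],S=1);cs,_=cv2.findContours(m,0,1);cv2.drawContours(im,cs,-1,(0,0,255),1)
cv2.imwrite("pics/w13.png",im)
E
```

```text
[0.46722313 0.34459738 0.20307522] 23.8 [-0.85517324  0.51834229] 148.77887903912742
0.89 [ 0.4699  0.3454 -0.4804  0.1073] tool [-0.0019  0.1981 -0.0021]
0.93 [ 0.4704  0.3453 -0.5239  0.1209] tool [-0.0023  0.1981 -0.0022]
0.67 [ 0.4696  0.3455 -0.4837  0.1046] tool [-0.0015  0.1981 -0.002 ]
```

View pics/w13.png

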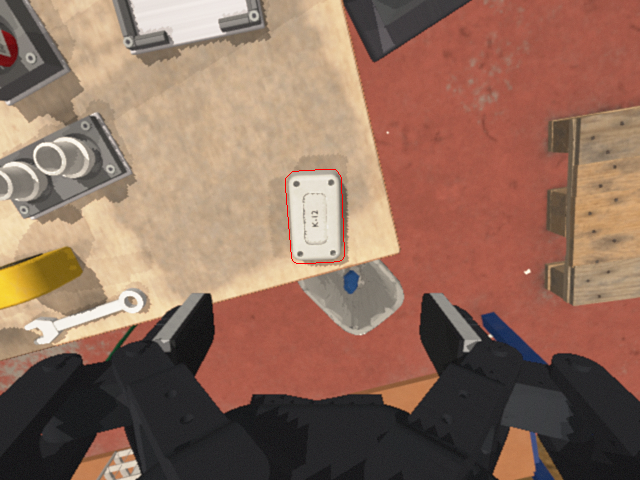

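{"op": "carry_out", "data": {
  "plan": [
    [[-0.002,0.02,-0.002],[0,-2,0],0.0854],
    [[0,0.05,0],[0,0,0],0.0854],
    [[0,0.055,0],[0,0,0],0.0854],
    [[0,0.045,0],[0,0,0],0.0854],
    [[0,0.022,0],[0,0,0],0.0854],
    [[0,0.005,0],[0,0,0],0.0854],
    [[0,0,0],[0,0,0],0.0854]
  ]
}}

```text
time_s: 24.98
position: [0.4704, 0.3455, 0.0065]
tool_rot: [[-0.874, 0.001, -0.485], [0.485, 0.0, -0.874], [-0.001, -1.0, -0.001]]
ft_force: [0.2, 0.1, 0.3]
grip_width: 0.0853
```

```bash
python3 - <<'E'
from look import *
st=env.observe();p=env.get_image("wrist");cv2.imwrite("pics/w14.png",p["image"][:,:,::-1]);print(st["position"],st["ft_force"])
E
```

```text
[0.47037099 0.34546339 0.00649379] [0.24264849 0.1029574  0.34928942]
```

View pics/w14.png

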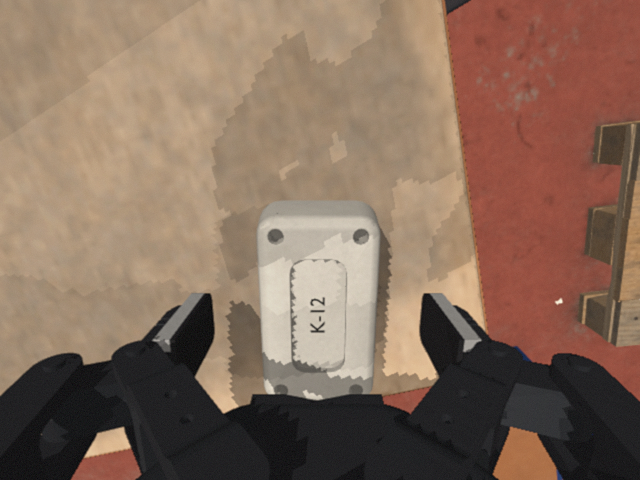

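{"op": "carry_out", "data": {
  "plan": [
    [[0,0.002,0],[0,0,0],0.0854],
    [[0,0,0],[0,0,0],0.045],
    [[0,0,0],[0,0,0],0.045],
    [[0,0,0],[0,0,0],0.045],
    [[0,-0.02,0],[0,0,0],0.045],
    [[0,-0.04,0],[0,0,0],0.045],
    [[0,-0.04,0],[0,0,0],0.045]
  ],
  "force": 40
}}

```text
time_s: 25.9
position: [0.4697, 0.3451, 0.1047]
tool_rot: [[-0.874, -0.001, -0.485], [0.485, -0.0, -0.874], [0.001, -1.0, 0.001]]
ft_force: [0.5, -0.1, 0.1]
grip_width: 0.0511
```

```bash
python3 - <<'E'
from look import *
st=env.observe();p=env.get_image("wrist");c=cam(p,st);P=st["position"];R=st["tool_rot"]
im=p["image"][:,:,::-1].copy();cv2.imwrite("pics/w15.png",im);print(P,st["grip_width"],st["ft_force"],R[:2,0])
# top face outline of cover centred at TCP, in tool axes
zt=.024-.0045
q=np.array([[i*.018+.008*np.cos(t),-zt,j*.036+.008*np.sin(t)] for i,j,t in [(s,u,t) for s in(-1,1) for u in(-1,1) for t in np.linspace(0,6.28,12)]])
u=proj(c,q@R.T+P);cv2.polylines(im,[cv2.convexHull(np.int32(u))],1,(0,0,255),1)
cv2.imwrite("pics/w15.png",im)
E
```

```text
[0.46973097 0.34512876 0.10473492] 0.05113013355308052 [ 0.51211876 -0.10256575  0.07765065] [-0.87433053  0.4853305 ]
```

View pics/w15.png

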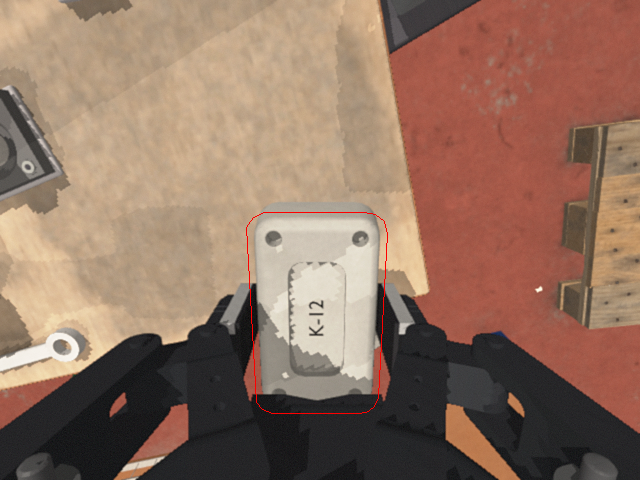

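{"op": "carry_out", "data": {
  "plan": [
    [[-0.021,-0.025,0.0404],[0,0,0],0.045],
    [[-0.021,-0.025,0.0404],[0,0,0],0.045],
    [[-0.021,0,0.0404],[0,0,0],0.045],
    [[-0.021,0,0.0404],[0,0,0],0.045],
    [[-0.021,0,0.0404],[0,0,0],0.045],
    [[0,0,0],[0,9,0],0.045],
    [[0,0,0],[0,9,0],0.045],
    [[0,0,0],[0,9,0],0.045]
  ]
}}

```text
time_s: 26.95
position: [0.4636, 0.1176, 0.1537]
tool_rot: [[-0.554, -0.0, -0.832], [0.832, 0.0, -0.554], [0.0, -1.0, 0.0]]
ft_force: [1.1, 0.3, 0.6]
grip_width: 0.0509
```

{"op": "carry_out", "data": {
  "plan": [
    [[0,0,0],[0,10,0],0.045],
    [[0,0,0],[0,10,0],0.045],
    [[0,0,0],[0,10,0],0.045],
    [[0,0,0],[0,10,0],0.045],
    [[0,0,0],[0,10,0],0.045],
    [[0,0,0],[0,5,0],0.045],
    [[0,0,0],[0,0,0],0.045],
    [[0,0,0],[0,0,0],0.045]
  ]
}}

```text
time_s: 27.95
position: [0.4637, 0.1177, 0.1538]
tool_rot: [[0.357, -0.0, -0.934], [0.934, 0.0, 0.357], [-0.0, -1.0, 0.0]]
ft_force: [-0.0, -0.6, -0.7]
grip_width: 0.0511
```

```bash
python3 - <<'E'
from look import *
st=env.observe();p=env.get_image("wrist");c=cam(p,st);P=st["position"];R=st["tool_rot"]
im=p["image"][:,:,::-1].copy();cv2.imwrite("pics/w16.png",im)
print(P,st["grip_width"],np.degrees(np.arctan2(R[1,0],R[0,0])))
Rn=cv2.Rodrigues(np.array([0,0,-.364]))[0];C=[.4635,.1168,0]
for X,Y,z in((.122,.086,0),(.1,.064,.005),(.108,.072,.015)):
    q=np.array([[X/2,Y/2,z],[-X/2,Y/2,z],[-X/2,-Y/2,z],[X/2,-Y/2,z]])
    cv2.polylines(im,[np.int32(proj(c,q@Rn.T+C))],1,(0,255,0),1)
cv2.imwrite("pics/w16b.png",im)
print("tool",np.round(R.T@(np.array([.4635,.1168,.0105])-P),4))
E
```

```text
[0.46372315 0.11770036 0.15377123] 0.05106786967717947 69.07312963414005
tool [-9.000e-04  1.433e-01 -1.000e-04]
```

View pics/w16b.png

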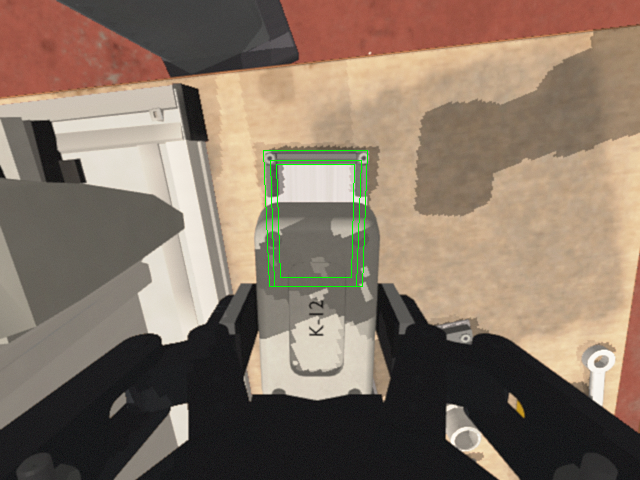

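```bash
python3 - <<'E'
from look import *
for n in("top","scene"):
    p=env.get_image(n);cv2.imwrite(f"pics/{n}17.png",p["image"][:,:,::-1])
E
```

```text
(no output)
```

View pics/top17.png

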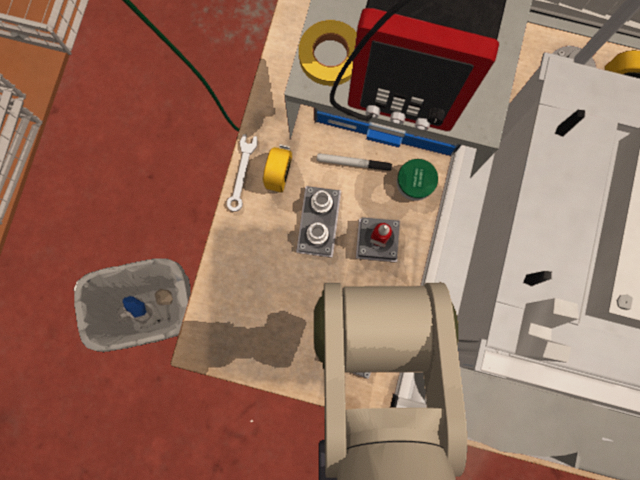

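View pics/scene17.png

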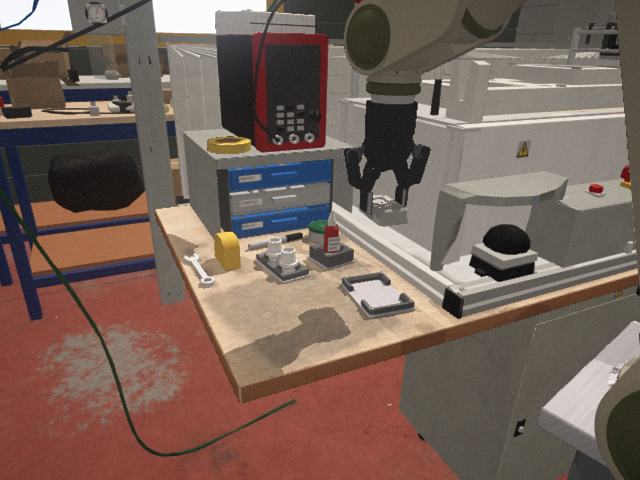

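{"op": "carry_out", "data": {
  "plan": [
    [[-0.0005,0.04,0],[0,0,0],0.045],
    [[0,0.04,0],[0,0,0],0.045],
    [[0,0.02,0],[0,0,0],0.045],
    [[0,0,0],[0,0,0],0.045],
    [[0,0,0],[0,0,0],0.045]
  ]
}}

```text
time_s: 28.72
position: [0.4642, 0.1172, 0.0547]
tool_rot: [[0.359, 0.001, -0.933], [0.933, -0.0, 0.359], [0.001, -1.0, -0.001]]
ft_force: [1.1, 0.7, 1.0]
grip_width: 0.0507
```

```bash
python3 - <<'E'
from look import *
st=env.observe();print(st["position"],st["ft_force"])
for n in("wrist","scene"):
    p=env.get_image(n);cv2.imwrite(f"pics/{n}18.png",p["image"][:,:,::-1])
E
```

```text
[0.46415518 0.11724661 0.05471868] [1.05745397 0.69370824 0.98567168]
```

View pics/wrist18.png

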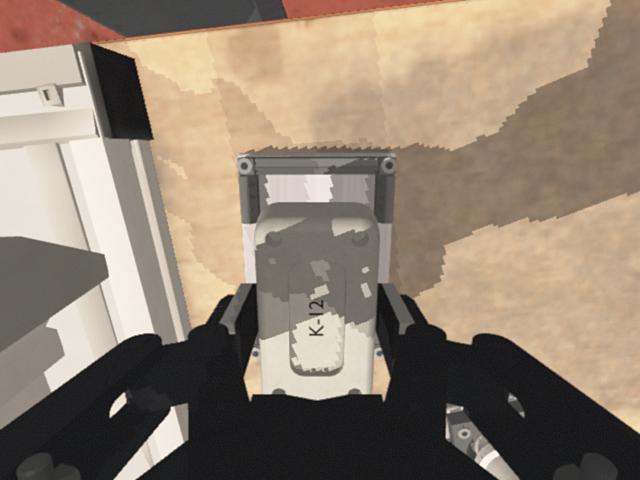

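View pics/scene18.png

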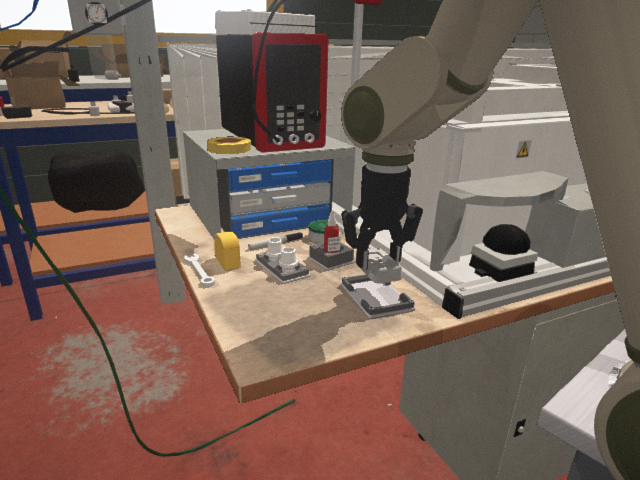

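{"op": "carry_out", "data": {
  "plan": [
    [[0,0.02,0],[0,0,0],0.045],
    [[0,0.014,0],[0,0,0],0.045],
    [[0,0.008,0],[0,0,0],0.045],
    [[0,0.002,0],[0,0,0],0.045],
    [[0,0,0],[0,0,0],0.045],
    [[0,0,0],[0,0,0],0.045]
  ]
}}

```text
time_s: 29.58
position: [0.4639, 0.1172, 0.0103]
tool_rot: [[0.359, 0.001, -0.933], [0.933, 0.0, 0.359], [0.0, -1.0, -0.001]]
ft_force: [0.6, -0.8, 0.3]
grip_width: 0.0509
```

{"op": "carry_out", "data": {
  "plan": [
    [[0,0.001,0],[0,0,0],0.045],
    [[0,0,0],[0,0,0],0.068],
    [[0,0,0],[0,0,0],0.068],
    [[0,-0.02,0],[0,0,0],0.068],
    [[0,-0.05,0],[0,0,0],0.068],
    [[0,-0.06,0],[0,0,0],0.068],
    [[0,-0.06,0],[0,0,0],0.068],
    [[0,0,0],[0,0,0],0.068]
  ]
}}

```text
time_s: 30.58
position: [0.4652, 0.1173, 0.2029]
tool_rot: [[0.359, 0.009, -0.933], [0.933, 0.0, 0.359], [0.003, -1.0, -0.008]]
ft_force: [-0.1, -0.2, -2.1]
grip_width: 0.068
```

```bash
python3 - <<'E'
from look import *
st=env.observe();p=env.get_image("wrist");c=cam(p,st)
im=p["image"][:,:,::-1].copy();print(st["position"])
Rn=cv2.Rodrigues(np.array([0,0,-.364]))[0]
for d in env.outline_of("cover_mid",p)[:1]:
    r=est(c,d["mask"],"cover_mid",(.4635,.117),(1.2,),z=.005);print(d["conf"],r, Rn.T@[r[0]-.4635,r[1]-.117,0])
cv2.imwrite("pics/w19.png",im)
E
```

```text
[0.46521468 0.11733694 0.20288422]
0.72 (np.float64(0.4642122390101555), np.float64(0.11602807592200323), np.float64(1.2024696347236843), np.float64(0.12627858090730804)) [ 0.00101159 -0.00065468  0.        ]
```

View pics/w19.png

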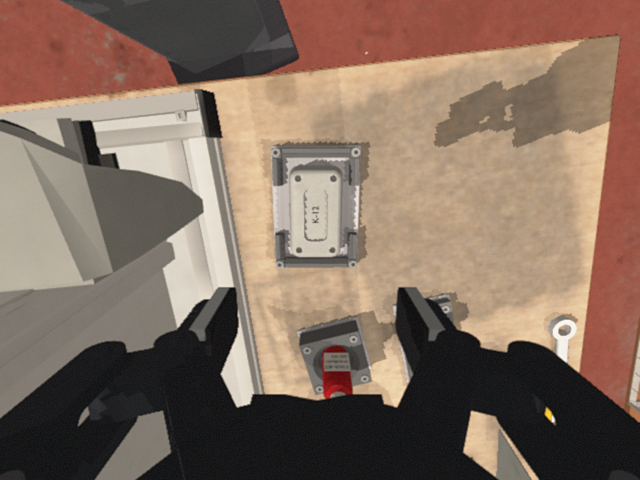

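{"op": "carry_out", "data": {
  "plan": [
    [[0.05,-0.01,0],[0,0,0],0.068],
    [[0.06,-0.01,0],[0,0,0],0.068],
    [[0.06,0,0.03],[0,0,0],0.068],
    [[0.06,0,0.03],[0,0,0],0.068],
    [[0.05,0,0.03],[0,0,0],0.068],
    [[0,0,0],[0,0,0],0.068],
    [[0,0,0],[0,0,0],0.068]
  ]
}}

```text
time_s: 31.55
position: [0.4807, 0.4012, 0.2171]
tool_rot: [[0.359, -0.003, -0.933], [0.933, -0.002, 0.359], [-0.003, -1.0, 0.002]]
ft_force: [0.2, 0.2, 0.5]
grip_width: 0.0676
```

```bash
python3 - <<'E'
from look import *
names=["cup_1_mid","bottle_mid","cover_mid"]
for n in("top","scene"):
    p=env.get_image(n);im=p["image"][:,:,::-1]
    i=im[150:390,210:450] if n=="top" else im[200:340,140:440]
    cv2.imwrite(f"pics/{n}20.png",cv2.resize(i,None,fx=2.5,fy=2.5,interpolation=2))
    if n=="top":
        c=cam(p)
        for k,z in(("cup_1_mid",.006),("bottle_mid",.007),("cover_mid",.005),("tape_measure",0),("spanner",0),("grease_tin",0)):
            for d in env.outline_of(k,p)[:2]:
                g=back(c,d["pixel"][::-1],.015);print(k,round(d["conf"],2),np.round(d["pixel"]),np.round(g[:2],3), np.round(est(c,d["mask"],k,g,(1.2,),z=z),4) if k in names else "")
print(env.observe()["time_s"])
E
```

```text
cup_1_mid 0.55 [199. 322.] [0.691 0.174] [0.6843 0.1768 0.     0.062 ]
bottle_mid 0.68 [235. 378.] [0.628 0.08 ] [0.6227 0.0811 0.     0.2266]
cover_mid 0.84 [333. 357.] [0.464 0.119] [0.4636 0.1202 1.2096 0.0781]
tape_measure 0.79 [166. 274.] [0.749 0.257] 
spanner 0.61 [170. 240.] [0.743 0.314] 
grease_tin 0.85 [180. 418.] [0.724 0.011] 
31.95
```

View pics/top20.png

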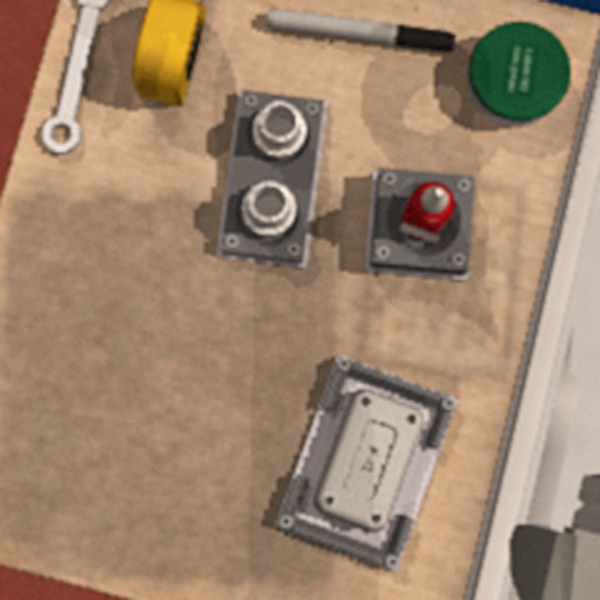

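View pics/scene20.png

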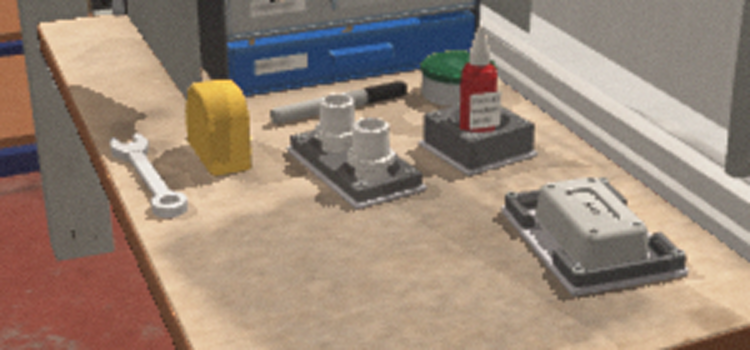

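```bash
python3 -c "
from rig import env
print(env.close_job())"
```

```text
the job is handed in; nothing more can be done
None
```

I placed all four parts in their holders, let them go and backed the arm off, then handed the job in at about 32 s. The hand-in reports no verdict, so I am going by my own last checks.

- **Cups:** one stands in each rack bore, upright in both the top and scene pictures. I released both within about 1 mm of the measured bore centres. In the last check the network reported only the far cup, and its fit lay within 2 mm of that bore's centre. I judged the near cup by eye.
- **Cover:** it lies flat in the nest between the stops. By the wrist camera it is within about 1 mm of centre and about 0.3° off the nest's length.
- **Bottle:** it stands upright in the stand. I released it about 1 mm from the measured bore centre. The final mask fit was poor (about 23 % mismatch) because the bottle is partly hidden in its bore, but it also put the bottle within about 2 mm.
- **Tape measure, spanner and grease tin:** nothing touched them. Their network positions in the top picture were within about 7 mm of the first look, which is within the networks' scatter.

**Camera disagreement:** the top camera read about 3 mm higher in y than the wrist camera throughout, and the scene camera about 2 mm lower than the wrist. I placed everything by the wrist camera.

The highest wrist force I saw was about 7 N.

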